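# Start the magnetic stirrer with its key sequence

### The arm

A 6-joint arm with a two-finger parallel gripper is mounted at the origin on a cart in front of the work surface, level with it; the furniture and walls round the work are solid. World frame = base frame: x ahead of the robot, y to its left, z up, the work surface at z = 0. Lengths are in m, angles in rad, forces in N, time in s.
With the tool pointing down it reaches from about 0.35 to 0.775 m from the base axis. Payload 5.5 kg.
Tool frame: the origin (TCP) lies at the very end of the fingers, on their centre line; the grasp point (between the pads) lies env.pinch_z behind it (env.pinch_z is the distance from the TCP to the grasp point, in m); z points along the fingers, y is the line along which they close (so a half turn about z gives the same grasp; the last joint's range is limited). The gripper opens to 85 mm and grips with 20 to 120 N. Pads are 22 mm wide; open, the fingers measure 114 mm over their backs; the gripper's body (76 mm by 85 mm) begins 54 mm behind the grasp point. The pads swing forward as they close: fully open they stand 13 mm farther back than shut.
Start: joints at [1.093, 0.313, 0.046, 1.304, 0, 1.431], TCP at [0.191, 0.543, 0.231] pointing down, gripper open.
Joint ranges: [-2.76, 2.76], [-0.86, 1.69], [-1.03, 1.26], [-2.2, 2.34], [-1.47, 1.5], [-3.14, 3.14]. Speed limits (rad/s): [2.57, 2.57, 3.14, 3.14, 3.14, 3.14].

### API

Orientations are given as a unit quaternion [w, x, y, z].
In Python, from workcell import env, eyes gives the robot as it stands.
- The arm moves only by the shell command python3 -m jog 'ROWS' [FORCE]. ROWS is JSON, one flat list of numbers, 7 for each row, row after row: the shift along the world's x, y, z as a fraction of full scale, then the turn, a rotation vector about the world's x, y, z as a fraction of full scale, then the opening, from -1 (shut) to 1 (fully open), so that 0 is half open. A call has 1 to 12 rows; each row is the pose to reach, as a shift and turn from the pose commanded when the call began, turning the shorter way round; what a row does not reach only later rows make up. Full scale, the value 1, is 20 cm for a shift and pi rad for a turn. A row lasts 1/12 s, in which the tool goes at most 41.7 mm and 7.16 degrees, less where a joint would pass 70% of its speed; a pose out of reach is approached as far as the arm can. A call with a number of a shift or a turn outside -1 to 1 is refused whole. A call with a gripper value outside its range is refused whole. The fingers move at their own pace and stop on an object; FORCE is the grip in N (left out, the last holds). Time passes only in rows, so rows that repeat a pose let the fingers close. It gives the time, the measured TCP pose, the force, the opening and the grip force at its end, in the units of the state.
- env.get_state(): the state, without advancing time (a new reading comes with each control period).
- eyes.read_camera(name): name is "scene" or "top" or "wrist"; returns (picture, depth): 480x640x3 uint8, red, green, blue; 480x640 float32, m along the optical axis (not along the pixel's ray), 0 where there is no reading.
- eyes.calibration(name): a dict with "fx", "fy", "cx", "cy" (pixels), "R" (3x3) and "t" (3): a world point X has camera coordinates R X + t; the wrist camera has in their place "tool_from_camera" (4x4, takes a point from camera to tool coordinates, whose origin is the TCP and whose axes are the flange's). Camera axes: x right, y down, z forward; pixel columns grow to the right and rows downward; lengths in m; the calibration is good to about 2 mm. The wrist camera is an equidistant fisheye: a pixel r from the principal point sees the ray r / f radians off the axis. A picture is of the moment at which its call begins: read the wrist's pose just before it. calibration takes no time and is no camera call.
- env.hand_in(): hands the job in; it is judged then, once.
The state is a dict: "clock": time; "joint_pos": joint angles; "qvel": joint speeds; "tau": joint torques, N m; "tcp_pos": TCP position; "orientation": TCP orientation; "wrist_force": force on the tool from outside, world axes, zero at the start; "ft_torque": the same for the moment, N m; "finger_gap": finger opening in m; "grip_force": force on a finger pad.
Only numpy, scipy, OpenCV 4.12 (cv2) and the standard library are available. Lean on these libraries where they do the work, as an engineer would, in place of code of your own. Each camera call takes 0.05 s, during which the arm holds its last target. There are 200 camera calls.

### The job

Start the magnetic stirrer on the bench: press its yellow key fully down and let it come up, then the blue key, then the green key, in that order and one at a time. Do not press the red stop key, and leave the beaker on the plate and the vial beside the stirrer standing where they are.

Things in the scene. Friction and masses are not known exactly. Their poses are not given: they have to be found in the camera images.
- yellow_key_top (a point): centre of the top face of the round yellow push key (power), 24 mm across, when up 10 mm proud of its grey round collar (40 mm across, 12 mm high). Stands on the flat front deck of the magnetic stirrer, its top about 67 mm above the bench; z points up, the key is pressed straight down. The four keys stand in one row, 46 mm apart centre to centre; which colour stands where in the row changes
- yellow_key (a joint): travel of the yellow key in m: 0 up, 0.006 fully down; a spring key that takes about 1.2 N to start and 4 N to reach the bottom, and comes up by itself when let go
- blue_key_top (a point): centre of the top face of the round blue push key (mode), 24 mm across, when up 10 mm proud of its grey round collar (40 mm across, 12 mm high). Stands on the flat front deck of the magnetic stirrer, its top about 67 mm above the bench; z points up, the key is pressed straight down. The four keys stand in one row, 46 mm apart centre to centre; which colour stands where in the row changes
- blue_key (a joint): travel of the blue key in m: 0 up, 0.006 fully down; a spring key that takes about 1.2 N to start and 4 N to reach the bottom, and comes up by itself when let go
- green_key_top (a point): centre of the top face of the round green push key (start), 24 mm across, when up 10 mm proud of its grey round collar (40 mm across, 12 mm high). Stands on the flat front deck of the magnetic stirrer, its top about 67 mm above the bench; z points up, the key is pressed straight down. The four keys stand in one row, 46 mm apart centre to centre; which colour stands where in the row changes
- green_key (a joint): travel of the green key in m: 0 up, 0.006 fully down; a spring key that takes about 1.2 N to start and 4 N to reach the bottom, and comes up by itself when let go
- red_key_top (a point): centre of the top face of the round red push key (emergency stop), 24 mm across, when up 10 mm proud of its grey round collar (40 mm across, 12 mm high). Stands on the flat front deck of the magnetic stirrer, its top about 67 mm above the bench; z points up, the key is pressed straight down. The four keys stand in one row, 46 mm apart centre to centre; which colour stands where in the row changes
- red_key (a joint): travel of the red key in m: 0 up, 0.006 fully down; a spring key that takes about 1.2 N to start and 4 N to reach the bottom, and comes up by itself when let go
- beaker_middle (a point): middle (half-way up) of a clear open beaker, 56 mm across and 70 mm tall, loose on the round steel plate of the stirrer; the plate's centre is 120 mm behind the row of keys and its top 55 mm above the bench. The stirrer is a fixed white box 240 mm deep, 200 mm wide, deck 45 mm above the bench, turned by up to 0.25 rad from facing the robot
- vial_middle (a point): middle (half-way up) of a loose clear vial with a black cap, 37 mm across, 70 mm tall, standing on the bench just left of the stirrer
There are look-alikes about, which are no part of the job. Of the things like the part that bears vial_middle, leave any that is purple; of the rest the smaller one is meant.

How it is judged:
By the outcome, as a careful person would: the job done as asked, in the order asked, and still so for the second after the job is handed in, with the robot touching nothing.
It also fails if it takes over 35 s, if anything falls off the work surface, if the arm or the gripper's body presses on something with over 40 N, if the wrist force passes 120 N, or if a joint passes its speed limit or range.

## Working session

There is one attempt and no reset: what is moved stays moved. The work goes in short steps, Python scripts to look and compute and a shell command to move; the robot and the scene stay as the last step left them, time stands still between calls to the robot, and variables do not carry over. Pictures are saved under pics/ and viewed, at most 10 in all, crops included, and the job is handed in when it is done.

```bash
mkdir -p pics; ls; python3 - <<'E'
from workcell import env, eyes
import cv2,numpy as np
s=env.get_state();print(s['clock'],s['tcp_pos'],s['orientation'],s['finger_gap'],env.pinch_z)
for n in('top','scene'):
    p,d=eyes.read_camera(n);cv2.imwrite(f'pics/{n}.png',p[:,:,::-1]);np.savez(f'{n}.npz',p=p,d=d)
    c=eyes.calibration(n);print(n,{k:np.round(v,4).tolist() for k,v in c.items()})
E
```

```text
pics
0.0 [0.19031484 0.54204985 0.23041346] [-2.91230721e-04  1.68103056e-01  9.85769004e-01 -8.65565831e-04] 0.08570354057346921 0.0187
top {'fx': 590.81, 'fy': 590.81, 'cx': 320.2386, 'cy': 235.6487, 'R': [[-0.0093, -0.9999, 0.014], [-0.9952, 0.0079, -0.0973], [0.0972, -0.0149, -0.9952]], 't': [0.307, 0.6054, 0.8708]}
scene {'fx': 593.7177, 'fy': 593.7177, 'cx': 314.3819, 'cy': 244.2121, 'R': [[0.7295, -0.6839, -0.0098], [-0.3195, -0.328, -0.889], [0.6048, 0.6517, -0.4578]], 't': [-0.2236, 0.3714, 0.3562]}
```

View pics/top.png

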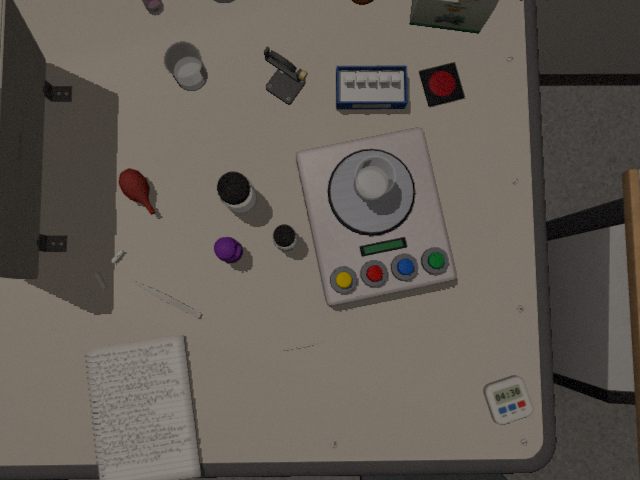

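View pics/scene.png

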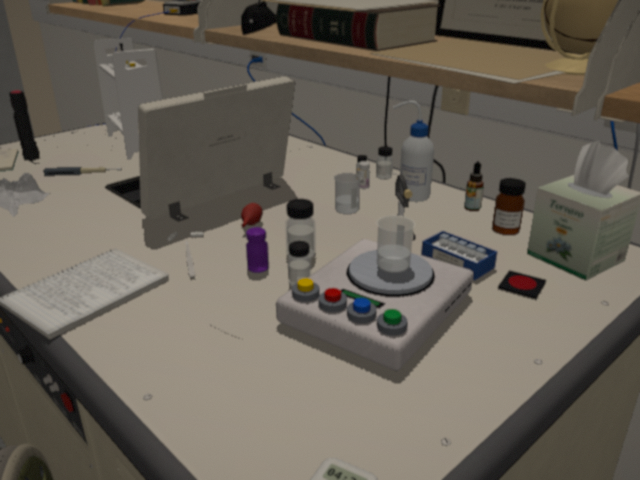

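The top view shows the stirrer's keys: yellow (344,280), red (374,273), blue (405,267) and green (436,261). The beaker is at (374,180) and the small black-capped vial at (285,237). Look-alikes are the red disc on a black card (442,83), the timer's buttons (500–522,408), the purple vial (228,250) and the larger black-capped vial (235,190). The scene view shows the same row, left to right: yellow, red, blue, green.

```bash
python3 - <<'E'
from workcell import env, eyes
import cv2,numpy as np
rng={'yellow':[(20,35)],'red':[(0,8),(172,180)],'blue':[(100,125)],'green':[(55,85)]}
win={'top':(325,240,460,300),'scene':(280,270,420,340)}
P={}
for n in win:
    z=np.load(n+'.npz');p=z['p'];c=eyes.calibration(n);R,t=np.array(c['R']),np.array(c['t'])
    x0,y0,x1,y1=win[n];h=cv2.cvtColor(p,cv2.COLOR_RGB2HSV)[y0:y1,x0:x1]
    for k,v in rng.items():
        m=sum(((h[...,0]>=a)&(h[...,0]<=b)) for a,b in v).astype(bool)&(h[...,1]>150)&(h[...,2]>110)
        nl,l,st,ce=cv2.connectedComponentsWithStats(m.astype('uint8'));i=1+st[1:,4].argmax()
        u,w=ce[i]+[x0,y0]
        d=R.T@[(u-c['cx'])/c['fx'],(w-c['cy'])/c['fy'],1];o=-R.T@t
        zt=.067 if n=='top' else .066
        X=o+d*(zt-o[2])/d[2];P[n,k]=X
        de=z['d'][int(w),int(u)];print(n,k,np.round([u,w],1),st[i,2:],np.round(X,4),'depth',np.round(o+d*de,4))
ks=['yellow','red','blue','green'];A=np.array([P['top',k] for k in ks])
print(np.linalg.norm(np.diff(A,axis=0),axis=1));v=A[3]-A[0];print('yaw',np.arctan2(v[0],-v[1]))
z=np.load('top.npz')
cv2.imwrite('pics/crop.png',cv2.resize(z['p'][210:310,270:470,::-1],None,fx=4,fy=4,interpolation=2))
E
```

```text
top yellow [343.1 279.1] [ 15  15 181] [0.5409 0.27   0.067 ] depth [0.5409 0.2701 0.069 ]
top red [372.5 272.8] [12 14 93] [0.5496 0.2273 0.067 ] depth [0.5495 0.2274 0.068 ]
top blue [402.9 265.8] [ 9 13 78] [0.5593 0.1831 0.067 ] depth [0.5592 0.1834 0.0692]Traceback (most recent call last):
  File "<stdin>", line 11, in <module>
ValueError: attempt to get argmax of an empty sequence
```

```bash
cat > m.py <<'E'
from workcell import env, eyes
import cv2,numpy as np
rng={'yellow':[(20,35)],'red':[(0,8),(172,180)],'blue':[(100,125)],'green':[(55,85)]}
win={'top':(325,240,460,300),'scene':(280,270,420,340)}
ks=list(rng)
for n in win:
    z=np.load(n+'.npz');p=z['p'];c=eyes.calibration(n);R,t=np.array(c['R']),np.array(c['t'])
    x0,y0,x1,y1=win[n];h=cv2.cvtColor(p,cv2.COLOR_RGB2HSV)[y0:y1,x0:x1];A=[]
    for k,v in rng.items():
        m=sum(((h[...,0]>=a)&(h[...,0]<=b)) for a,b in v).astype(bool)&(h[...,1]>130)&(h[...,2]>60)
        nl,l,st,ce=cv2.connectedComponentsWithStats(m.astype('uint8'));i=1+st[1:,4].argmax()
        u,w=ce[i]+[x0,y0]
        d=R.T@[(u-c['cx'])/c['fx'],(w-c['cy'])/c['fy'],1];o=-R.T@t
        zt=.066 if n=='top' else .063
        X=o+d*(zt-o[2])/d[2];A.append(X)
        de=z['d'][int(w),int(u)];print(n,k,np.round([u,w],1),st[i,2:],np.round(X,4),'depth',np.round(o+d*de,4))
    A=np.array(A);print(np.linalg.norm(np.diff(A,axis=0),axis=1));v=A[3]-A[0];print('yaw',np.arctan2(v[0],-v[1]))
z=np.load('top.npz')
cv2.imwrite('pics/crop.png',cv2.resize(z['p'][210:310,270:470,::-1],None,fx=4,fy=4,interpolation=2))
E
python3 m.py
```

```text
top yellow [343.4 279.4] [ 16  16 210] [0.5404 0.2696 0.066 ] depth [0.5403 0.2697 0.0689]
top red [374.2 272.8] [ 17  16 204] [0.5497 0.2248 0.066 ] depth [0.5496 0.225  0.0678]
top blue [405.2 266.3] [ 17  16 203] [0.5586 0.1797 0.066 ] depth [0.5585 0.1801 0.0685]
top green [436.2 259.7] [ 15  15 182] [0.5678 0.1343 0.066 ] depth [0.5677 0.1348 0.0685]
[0.04567915 0.04603554 0.04629385]
yaw 0.2000142962307644
scene yellow [305.1 284.5] [ 17  14 190] [0.5389 0.2659 0.063 ] depth [0.5353 0.2619 0.0662]
scene red [332.5 294.7] [ 17  14 190] [0.5476 0.2205 0.063 ] depth [0.546  0.2189 0.0644]
scene blue [361.3 304.8] [ 18  15 221] [0.5572 0.1765 0.063 ] depth [0.5554 0.1748 0.0646]
scene green [392.2 314.7] [ 17  11 139] [0.5686 0.1335 0.063 ] depth [0.5654 0.1309 0.0658]
[0.04621234 0.04506755 0.04449082]
yaw 0.22117929938048309
```

View pics/crop.png

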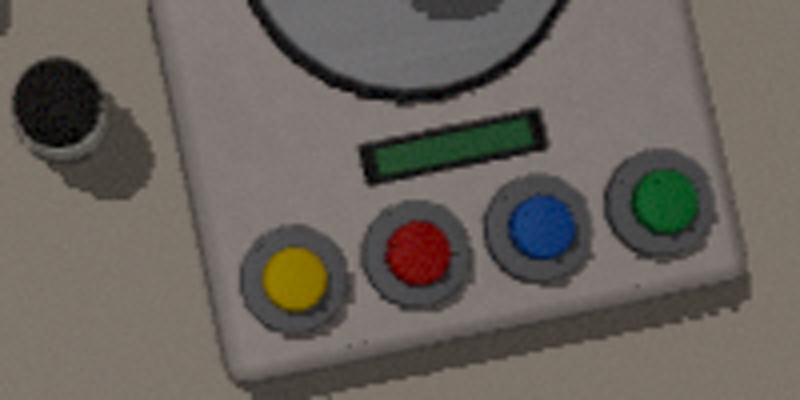

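The crop confirms the row yellow, red, blue, green, at 46 mm spacing and the expected height. The right small black-capped vial stands clear, about 100 mm from yellow. I'll shut the gripper and move over yellow.

```bash
python3 -m jog '[0.875,-0.68,0,0,0,0,-1, 0.875,-0.68,0,0,0,0,-1, 0.875,-0.68,0,0,0,0,-1, 0.875,-0.68,0,0,0,0,-1, 0.875,-0.68,0,0,0,0,-1, 0.875,-0.68,0,0,0,0,-1, 0.875,-0.68,0,0,0,0,-1, 0.875,-0.68,0,0,0,0,-1]' && python3 -m jog '[0.875,-0.685,0,0,0,0,-1, 0.875,-0.685,0,0,0,0,-1, 0.875,-0.685,0,0,0,0,-1, 0.875,-0.685,0,0,0,0,-1, 0.875,-0.685,0,0,0,0,-1, 0.875,-0.685,0,0,0,0,-1, 0.875,-0.685,-0.3,0,0,0,-1, 0.875,-0.685,-0.65,0,0,0,-1, 0.875,-0.685,-0.65,0,0,0,-1, 0.875,-0.685,-0.65,0,0,0,-1]'; python3 -c "
from workcell import env;s=env.get_state();print(s['tcp_pos'],s['orientation'],s['wrist_force'])"
```

```text
clock: 0.77
tcp_pos: [0.3659, 0.406, 0.2309]
orientation: [-0.001, 0.169, 0.986, -0.0]
wrist_force: [-0.4, -0.8, -0.3]
finger_gap: 0.0001
grip_force: 0.0
clock: 1.6
tcp_pos: [0.5341, 0.2692, 0.0935]
orientation: [-0.006, 0.167, 0.986, -0.003]
wrist_force: [-2.2, -0.9, -1.0]
finger_gap: -0.0001
grip_force: 0.0
[0.5341252  0.26920971 0.09346252] [-0.00609689  0.16715166  0.98590783 -0.00298373] [-2.22498498 -0.88972092 -1.00590897]
```

```bash
python3 -m jog '[0,0,0,0,0,0,-1, 0,0,0,0,0,0,-1, 0,0,0,0,0,0,-1, 0,0,0,0,0,0,-1]'; python3 - <<'E'
from workcell import env, eyes
import cv2,numpy as np
s=env.get_state();print(s['tcp_pos'],s['orientation'],s['wrist_force'])
p,d=eyes.read_camera('wrist');cv2.imwrite('pics/w1.png',p[:,:,::-1])
c=eyes.calibration('wrist');print({k:np.round(v,4).tolist() for k,v in c.items()})
E
```

```text
clock: 1.93
tcp_pos: [0.5425, 0.2708, 0.1046]
orientation: [0.002, 0.168, 0.986, 0.001]
wrist_force: [1.3, 0.8, 1.3]
finger_gap: -0.0001
grip_force: 0.0
[0.54249037 0.27080325 0.10459301] [0.00240511 0.16771435 0.98583171 0.00139334] [1.31202409 0.77032132 1.34141151]
{'fx': 371.6483, 'fy': 371.6483, 'cx': 321.9642, 'cy': 242.8385, 'tool_from_camera': [[0.0003, -0.951, -0.3091, 0.0802], [1.0, -0.0001, 0.0012, 0.0004], [-0.0012, -0.3091, 0.951, -0.1423], [0.0, 0.0, 0.0, 1.0]]}
```

View pics/w1.png

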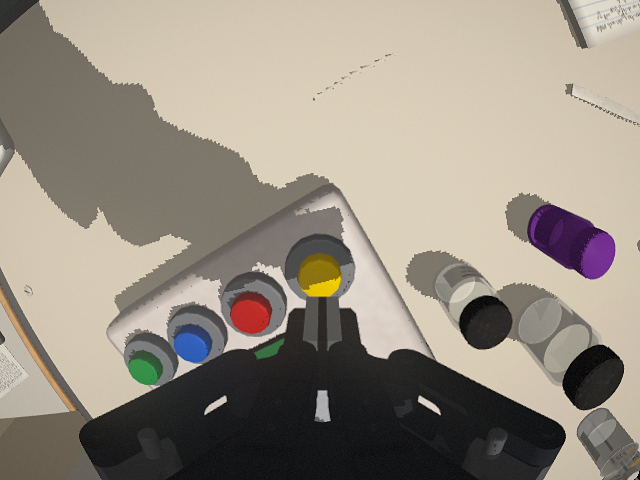

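The wrist view shows the shut fingers just over yellow (320,275), with red (251,312), blue (194,343) and green (145,369) unobstructed. I'll cast wrist rays for those three as a cross-check on the row.

```bash
python3 -m jog '[0,0,0,0,0,0,-1, 0,0,0,0,0,0,-1, 0,0,0,0,0,0,-1]'; cat > w.py <<'E'
from workcell import env, eyes
import cv2,numpy as np
from scipy.spatial.transform import Rotation as Ro
s=env.get_state();q=s['orientation'];R=Ro.from_quat(np.roll(q,-1)).as_matrix();T=s['tcp_pos']
p,d=eyes.read_camera('wrist');c=eyes.calibration('wrist');C=np.array(c['tool_from_camera'])
h=cv2.cvtColor(p,cv2.COLOR_RGB2HSV);h[:230]=0;h[:,:100]=0;h[:,400:]=0
rng={'yellow':[(20,32)],'red':[(0,8),(172,180)],'blue':[(100,125)],'green':[(55,85)]}
print('tcp',np.round(T,4),np.round(q,4),'f',np.round(s['wrist_force'],2))
for k,v in rng.items():
    m=sum(((h[...,0]>=a)&(h[...,0]<=b)) for a,b in v).astype(bool)&(h[...,1]>130)&(h[...,2]>50)
    nl,l,st,ce=cv2.connectedComponentsWithStats(m.astype('uint8'));i=1+st[1:,4].argmax();u,w=ce[i]
    a=np.array([u-c['cx'],w-c['cy']])/c['fx'];r=np.hypot(*a)
    ray=R@C[:3,:3]@np.r_[np.sin(r)*a/r,np.cos(r)];o=T+R@C[:3,3]
    print(k,np.round([u,w]),st[i,2:],np.round(o+ray*(.066-o[2])/ray[2],4))
E
python3 w.py
```

```text
clock: 2.23
tcp_pos: [0.5409, 0.2696, 0.1021]
orientation: [0.0, 0.168, 0.986, 0.0]
wrist_force: [-0.2, -0.4, 0.8]
finger_gap: -0.0001
grip_force: 0.0
tcp [0.5409 0.2696 0.1021] [5.000e-04 1.681e-01 9.858e-01 3.000e-04] f [-0.18 -0.37  0.75]
yellow [323. 278.] [  44   40 1463] [0.5384 0.2715 0.066 ]
red [253. 317.] [  42   42 1365] [0.548  0.2275 0.066 ]
blue [195. 349.] [ 38  34 952] [0.5582 0.1831 0.066 ]
green [145. 375.] [ 33  26 566] [0.5683 0.1365 0.066 ]
```

```bash
python3 -m jog '[0,0,-0.1,0,0,0,-1, 0,0,-0.15,0,0,0,-1, 0,0,-0.16,0,0,0,-1, 0,0,-0.16,0,0,0,-1, 0,0,-0.16,0,0,0,-1, 0,0,-0.16,0,0,0,-1]'; python3 -m jog '[0,0,-0.01,0,0,0,-1, 0,0,-0.02,0,0,0,-1, 0,0,-0.02,0,0,0,-1, 0,0,-0.02,0,0,0,-1]';python3 -m jog '[0,0,-0.01,0,0,0,-1, 0,0,-0.01,0,0,0,-1, 0,0,-0.01,0,0,0,-1]'
```

```text
clock: 2.78
tcp_pos: [0.541, 0.2696, 0.0699]
orientation: [0.0, 0.168, 0.986, 0.0]
wrist_force: [0.6, 0.9, 0.7]
finger_gap: 0.0
grip_force: 0.0
clock: 3.12
tcp_pos: [0.5412, 0.2697, 0.0658]
orientation: [0.001, 0.168, 0.986, 0.0]
wrist_force: [2.3, 0.7, 1.2]
finger_gap: 0.0001
grip_force: 0.8
clock: 3.37
tcp_pos: [0.5411, 0.2697, 0.0636]
orientation: [0.001, 0.168, 0.986, 0.0]
wrist_force: [1.3, 1.1, 2.5]
finger_gap: -0.0
grip_force: 1.3
```

```bash
python3 -m jog '[0,0,-0.01,0,0,0,-1, 0,0,-0.01,0,0,0,-1, 0,0,-0.01,0,0,0,-1]'; python3 -m jog '[0,0,-0.01,0,0,0,-1, 0,0,-0.01,0,0,0,-1, 0,0,-0.01,0,0,0,-1]' | grep -E 'pos|force';python3 -m jog '[0,0,-0.01,0,0,0,-1, 0,0,-0.01,0,0,0,-1, 0,0,-0.01,0,0,0,-1]'| grep -E 'pos|force'
```

```text
clock: 3.62
tcp_pos: [0.5411, 0.2697, 0.0616]
orientation: [0.0, 0.168, 0.986, 0.0]
wrist_force: [2.3, 1.6, 2.5]
finger_gap: -0.0002
grip_force: 1.8
tcp_pos: [0.5411, 0.2697, 0.0609]
wrist_force: [-0.9, 0.4, 12.3]
grip_force: 5.9
tcp_pos: [0.5412, 0.2698, 0.0607]
wrist_force: [-4.1, -3.2, 21.9]
grip_force: 11.2
```

Yellow bottomed out at z = 0.061 with 22 N. I'll lift, let it come up, and go over blue.

```bash
python3 -m jog '[0,0,0.15,0,0,0,-1, 0,0,0.24,0,0,0,-1, 0,0,0.24,0,0,0,-1, 0.04,-0.15,0.24,0,0,0,-1, 0.065,-0.3,0.24,0,0,0,-1, 0.088,-0.443,0.24,0,0,0,-1, 0.088,-0.443,0.24,0,0,0,-1, 0.088,-0.443,0.24,0,0,0,-1, 0.088,-0.443,0.24,0,0,0,-1, 0.088,-0.443,0.24,0,0,0,-1, 0.088,-0.443,0.24,0,0,0,-1]' | grep -E 'pos|force|clock'; python3 w.py
```

```text
clock: 5.03
tcp_pos: [0.5576, 0.1819, 0.1049]
wrist_force: [0.4, 0.0, -0.9]
grip_force: 0.0
tcp [0.5576 0.1819 0.1049] [-4.000e-04  1.674e-01  9.859e-01 -0.000e+00] f [ 0.41  0.02 -0.9 ]Traceback (most recent call last):
  File "w.py", line 11, in <module>
    nl,l,st,ce=cv2.connectedComponentsWithStats(m.astype('uint8'));i=1+st[1:,4].argmax();u,w=ce[i]
                                                                       ~~~~~~~~~~~~~~~^^
ValueError: attempt to get argmax of an empty sequence
```

```bash
python3 -m jog '[0,0,-0.1,0,0,0,-1, 0,0,-0.16,0,0,0,-1, 0,0,-0.17,0,0,0,-1, 0,0,-0.18,0,0,0,-1, 0,0,-0.19,0,0,0,-1, 0,0,-0.2,0,0,0,-1, 0,0,-0.21,0,0,0,-1, 0,0,-0.22,0,0,0,-1, 0,0,-0.22,0,0,0,-1, 0,0,-0.22,0,0,0,-1]' | grep -E 'pos|force|clock'; python3 -m jog '[0,0,-0.01,0,0,0,-1, 0,0,-0.02,0,0,0,-1, 0,0,-0.02,0,0,0,-1, 0,0,-0.02,0,0,0,-1]' | grep -E 'pos|force|clock'
```

```text
clock: 5.92
tcp_pos: [0.5586, 0.1813, 0.0619]
wrist_force: [-0.6, 2.5, 3.2]
grip_force: 1.7
clock: 6.25
tcp_pos: [0.5588, 0.1814, 0.0607]
wrist_force: [-7.5, 0.6, 21.9]
grip_force: 11.1
```

Blue bottomed out the same way. I'll lift and go to green at (0.568, 0.1355), a shift of +0.0095, -0.046.

```bash
python3 -m jog '[0,0,0.15,0,0,0,-1, 0,0,0.24,0,0,0,-1, 0,0,0.24,0,0,0,-1, 0.02,-0.11,0.24,0,0,0,-1, 0.047,-0.23,0.24,0,0,0,-1, 0.047,-0.23,0.24,0,0,0,-1, 0.047,-0.23,0.24,0,0,0,-1, 0.047,-0.23,0.24,0,0,0,-1, 0.047,-0.23,0.24,0,0,0,-1, 0.047,-0.23,0.24,0,0,0,-1]' | grep -E 'pos|force|clock'; python3 -m jog '[0,0,-0.1,0,0,0,-1, 0,0,-0.16,0,0,0,-1, 0,0,-0.17,0,0,0,-1, 0,0,-0.18,0,0,0,-1, 0,0,-0.19,0,0,0,-1, 0,0,-0.2,0,0,0,-1, 0,0,-0.21,0,0,0,-1, 0,0,-0.22,0,0,0,-1, 0,0,-0.22,0,0,0,-1, 0,0,-0.22,0,0,0,-1]' | grep -E 'pos|force|clock'; python3 -m jog '[0,0,-0.01,0,0,0,-1, 0,0,-0.02,0,0,0,-1, 0,0,-0.02,0,0,0,-1, 0,0,-0.02,0,0,0,-1]' | grep -E 'pos|force|clock'
```

```text
clock: 7.08
tcp_pos: [0.5672, 0.1356, 0.105]
wrist_force: [0.1, -0.8, -0.3]
grip_force: 0.0
clock: 7.92
tcp_pos: [0.568, 0.1353, 0.0619]
wrist_force: [-1.3, 1.8, 2.9]
grip_force: 1.7
clock: 8.25
tcp_pos: [0.5682, 0.1353, 0.0607]
wrist_force: [-7.0, 0.7, 21.4]
grip_force: 11.3
```

Green is fully down. I'll lift clear and check the scene.

```bash
python3 -m jog '[0,0,0.2,0,0,0,-1, 0,0,0.4,0,0,0,-1, 0,0,0.6,0,0,0,-1, 0,0,0.7,0,0,0,-1, 0,0,0.7,0,0,0,-1, 0,0,0.7,0,0,0,-1, 0,0,0.7,0,0,0,-1, 0,0,0.7,0,0,0,-1, 0,0,0.7,0,0,0,-1, 0,0,0.7,0,0,0,-1]' | grep -E 'pos|force|clock'; python3 - <<'E'
from workcell import eyes
import cv2
p,d=eyes.read_camera('scene');cv2.imwrite('pics/end.png',p[:,:,::-1])
E
```

```text
clock: 9.08
tcp_pos: [0.5668, 0.1348, 0.1957]
wrist_force: [0.6, -0.1, -0.0]
grip_force: 0.0
```

View pics/end.png

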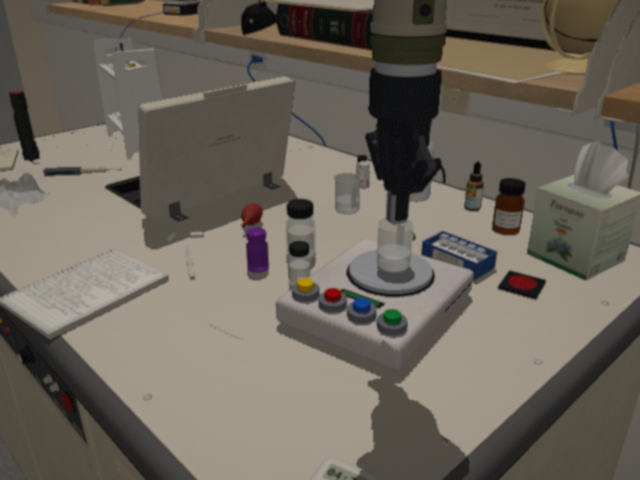

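The beaker (394,262) and vial (299,265) stand where they were, all four keys (305–392, 285–317) are up, and the gripper is clear above.

```bash
python3 -c "
from workcell import env;print(env.hand_in())"
```

```text
the job is handed in; nothing more can be done
None
```

I pressed yellow, blue and green fully down in that order, each released before the next; the red key, beaker and vial were not touched, and the job was handed in about 9 s into the 35 s limit.

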